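Vent the espresso maker and hold its boiler cap off for refilling

ROBOT

A 6-joint arm with a two-finger parallel gripper is mounted at the origin on a cart in front of the work surface, level with it; the furniture and walls round the work are solid. World frame = base frame: x ahead of the robot, y to its left, z up, the work surface at z = 0. Lengths are in m, angles in rad, forces in N, time in s.
With the tool pointing down it reaches from about 0.425 to 0.925 m from the base axis. Payload 12.5 kg.
Tool frame: the origin (TCP) lies on the centre line of the jaws, within the pads' length; the fingertips stand 17 mm ahead of it and the grasp point (between the pads) lies 2 mm behind it; z points along the fingers, y is the line along which they close (so a half turn about z gives the same grasp; the last joint's range is limited). The gripper opens to 85 mm and grips with 20 to 120 N. Pads are 22 mm wide; open, the fingers measure 114 mm over their backs; the gripper's body (76 mm by 85 mm) begins 54 mm behind the grasp point. The pads swing forward as they close: fully open they stand 13 mm farther back than shut.
Start: joints at [-1.298, 0.491, 1.559, -0, 1.092, -0.106], TCP at [0.231, -0.581, 0.248] pointing down, gripper open.
Joint ranges: [-3.1, 3.1], [-0.84, 2.19], [0.05, 2.79], [-1.13, 4.28], [0.06, 2.93], [-2.69, 2.69]. Speed limits (rad/s): [2.22, 2.22, 2.79, 3.14, 3.14, 3.14].

INTERFACE

Orientations are given as a unit quaternion [w, x, y, z].
In Python, from workcell import r gives the robot as it stands.
- The arm moves only by the tool play_rows, never from a script. Its argument "increments" is a list of rows, each an object with "xyz": the shift along the world's x, y, z as a fraction of full scale, a list of three; "angular": the turn, a rotation vector about the world's x, y, z as a fraction of full scale, a list of three. A call has 1 to 12 rows; each row is the pose to reach, as a shift and turn from the pose commanded when the call began, turning the shorter way round; what a row does not reach only later rows make up. Full scale, the value 1, is 600 mm for a shift and pi rad for a turn. A row lasts 1/10 s, in which the tool goes at most 50 mm and 8.59 degrees, less where a joint would pass 70% of its speed; a pose out of reach is approached as far as the arm can. A call with a number of a shift or a turn outside -1 to 1 is refused whole. A call with a gripper value outside its range is refused whole. "hand" is the opening, from 0 (shut) to 1 (fully open), set as the call begins (left out, the last holds). The fingers move at their own pace and stop on an object; "newtons" is the grip in N (left out, the last holds). Time passes only in rows, so rows that repeat a pose let the fingers close. It gives the time, the measured TCP pose, the force, the opening and the grip force at its end, in the units of the state.
- r.read_state(): the state, without advancing time (a new reading comes with each control period).
- r.read_camera(name): name is "side" or "top"; returns the picture (384x512x3 uint8, blue, green, red); there is no depth.
- r.get_calibration(name): a dict with "mtx" (3x3 intrinsics, pixels), "R" (3x3) and "t" (3): a world point X has camera coordinates R X + t. Camera axes: x right, y down, z forward; pixel columns grow to the right and rows downward; lengths in m; the calibration is good to about 2 mm. A picture is of the moment at which its call begins. get_calibration takes no time and is no camera call.
- r.close_job(): hands the job in; it is judged then, once.
The state is a dict: "time": time; "joint_pos": joint angles; "qvel": joint speeds; "effort": joint torques, N m; "ee_pos": TCP position; "orientation": TCP orientation; "ft_force": force on the tool from outside, world axes, zero at the start; "torque": the same for the moment, N m; "finger_gap": finger opening in m; "finger_force": force on a finger pad.
Only numpy, scipy, OpenCV 4.12 (cv2) and the standard library are available. Lean on these libraries where they do the work, as an engineer would, in place of code of your own. Each camera call takes 0.05 s, during which the arm holds its last target. There are 200 camera calls.

TASK

I want to top up the boiler of the little espresso maker. First raise the steam lever on its head well up, to let the pressure out, and leave it up. Then take off the round twist-off boiler cap; nobody remembers whether it has a right-hand or a left-hand thread, so try it both ways, and finish while still holding the cap upright in the gripper, at least 6 cm above its neck, without having pushed the beaker, the mug or the coffee jar about.

Things in the scene. Friction and masses are not known exactly. Their poses are not given: they have to be found in the camera images.
- espresso_maker: steel and black espresso maker, 200 mm deep (its x), 190 mm wide (its y), flat head top 180 mm high; heavy, stands firm. Origin: centre of its underside; -x is its front, where the filter-holder handle sticks out to x = -171 mm, top 99 mm high; z up. A thin cup rail runs round the back of the head top, 17 mm high, 85 mm to either side of the neck
- boiler_cap: loose round black fluted cap, 52 mm across, 30 mm high, 0.12 to 0.2 kg, on top of the neck. Origin: centre of its underside, on the neck's rim while it is on; z up. Grip it round its side, 5 to 25 mm above the origin. Below the origin a stem 18 mm across with two side lugs reaches 15 mm down into the neck, so it must rise 15 mm to be clear
- neck_rim (a point): centre of the boiler neck's rim, fixed to the maker at x = 35, y = 0, z = 203 mm of it; neck 50 mm across, 72 mm nut round its foot. A closed cap can not be pulled up. Turned one way it stops within 3 to 12 degrees; the other way it is free after about 45 (50 to 110 will do), then lifts straight off. It turns easily and does not rise in turning. The opening way changes from start to start, unseen
- lever_grip (a point): centre of the black roller at the end of the steam lever, 18 mm across and 18 mm long, its length (flat ends) along the maker's y; free at both sides and below. Pinch it by the flat ends. It swings in an arc of 52 mm radius about a level pivot, along the maker's y, at x = -66, y = 58, z = 192 mm of the maker
- steam_lever (a joint): angle of the steam lever, rad: 0 level, pointing to the maker's front; grows as the lever rises; 1.2 is its upper stop. Stiff (about 1.5 N at the roller): stays where it is left
- beaker: clear plastic beaker, 84 mm across, 93 mm high, bystander; origin centre of its underside
- mug: pale blue mug, 90 mm across, 92 mm high, bystander; origin centre of its underside
- coffee_jar: glass coffee jar with a lid, 89 mm across, 137 mm high, bystander; origin centre of its underside
Not all that is in view belongs to the job. There is more than one size of the boiler_cap; the one meant has the size given above.

How it is judged:
On the way, in this order (a step that is already met when the one before it is completed fails the run):
1. the steam lever is raised while the cap is still on the neck (value of joint steam_lever above 0.8 rad and z of boiler_cap in the frame of neck_rim below 0.004 m), for 0.3 s.
2. the cap is off, lifted clear of the neck by the gripper (z of boiler_cap in the frame of neck_rim above 0.025 m and contact force between the fingers and boiler_cap above 1 N), for 0.2 s.
At the end, for the whole second after the job is handed in: the cap is held still between the fingers, upright within 20 degrees, its underside at least 55 mm above the neck's rim and touching nothing of the maker; the steam lever stands at 0.8 rad or more (z of boiler_cap in the frame of neck_rim above 0.055 m and angle between boiler_cap's own z axis and vertical below 0.35 rad and contact force between the fingers and boiler_cap above 1 N and contact force between boiler_cap and espresso_maker below 0.05 N and linear speed of boiler_cap below 0.03 m/s and value of joint steam_lever above 0.8 rad); the arm keeps its last pose, push and grip.
It fails at once if the beaker, mug or coffee jar is pushed more than 30 mm (distance of any of beaker, mug, coffee_jar from where it was at the start of the episode above 0.03 m).
It also fails if it takes over 64 s, if anything falls off the work surface, if the arm or the gripper's body presses on something with over 40 N, if the wrist force passes 120 N, or if a joint passes its speed limit or range.

## Working session

There is one attempt and no reset: what is moved stays moved. The work goes in short steps, Python scripts to look and compute and a tool call to move; the robot and the scene stay as the last step left them, time stands still between calls to the robot, and variables do not carry over. Pictures are saved under pics/ and viewed, at most 10 in all, crops included, and the job is handed in when it is done.

Besides the shell and the picture viewer there is one more tool, called after ">>>" by a JSON object that holds its "op" and its "data". play_rows: Moves the arm, as the interface text tells. Shift numbers are shares of 600 mm and turn numbers shares of pi rad, none past 1 either way. Its arguments: {"type":"object","properties":{"increments":{"type":"array","items":{"type":"object","properties":{"xyz":{"type":"array","items":{"type":"number","minimum":-1,"maximum":1}},"angular":{"type":"array","items":{"type":"number","minimum":-1,"maximum":1}}}}},"hand":{"type":"number"},"newtons":{"type":"number"}},"required":["increments"]}

```bash
mkdir -p pics; cat > h.py <<'E'
import numpy as np, cv2
from workcell import r
def cal(n):
    c=r.get_calibration(n); return np.array(c["mtx"]),np.array(c["R"]),np.array(c["t"]).reshape(3)
def ray(n,u,v):
    K,R,t=cal(n); d=R.T@np.linalg.solve(K,[u,v,1.]); return -R.T@t,d/np.linalg.norm(d)
def onz(n,u,v,z):
    o,d=ray(n,u,v); return o+d*(z-o[2])/d[2]
def proj(n,X):
    K,R,t=cal(n); p=K@(R@np.array(X)+t); return p[:2]/p[2]
def tri(a,b):
    (o1,d1),(o2,d2)=ray(*a),ray(*b)
    s=np.linalg.lstsq(np.c_[d1,-d2],o2-o1,rcond=None)[0]
    p,q=o1+s[0]*d1,o2+s[1]*d2; return (p+q)/2,np.linalg.norm(p-q)
E
python3 - <<'E'
from h import *
for n in("top","side"):
    im=r.read_camera(n); cv2.imwrite(f"pics/{n}0.png",im)
    print(n,ray(n,256,192))
print(r.read_state())
E
```

```text
top (array([0.1512473 , 0.1729177 , 1.32439567]), array([ 0.30566164, -0.07239442, -0.94938401]))
side (array([0.10894907, 0.47204331, 1.00716803]), array([ 0.4495959 , -0.37547117, -0.81048438]))
{'time': 0.1, 'joint_pos': array([-1.29760496e+00,  4.91475905e-01,  1.55940867e+00,  1.14005953e-05,
        1.09169466e+00, -1.05591829e-01]), 'qvel': array([-0.00040785, -0.00241509, -0.00164234, -0.0003201 , -0.00054226,
       -0.00014118]), 'effort': array([ 2.29868238e-03, -6.19446588e+01, -2.62026519e+01, -1.02157487e-04,
        2.94201855e-03,  4.38293412e-06]), 'ee_pos': array([ 0.2310953 , -0.58050141,  0.24779375]), 'orientation': array([-4.91982015e-04,  9.82119331e-01,  1.88258801e-01, -3.62497479e-05]), 'ft_force': array([-0.82618853, -0.3093915 , -0.09085858]), 'torque': array([-0.00343526,  0.01435274,  0.01539155]), 'finger_force': 0.0, 'finger_gap': 0.08555078459178107}
```

View pics/top0.png

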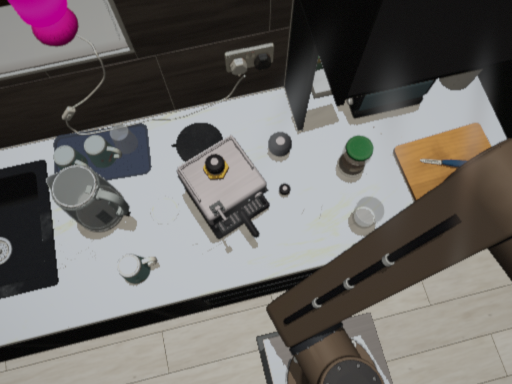

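View pics/side0.png

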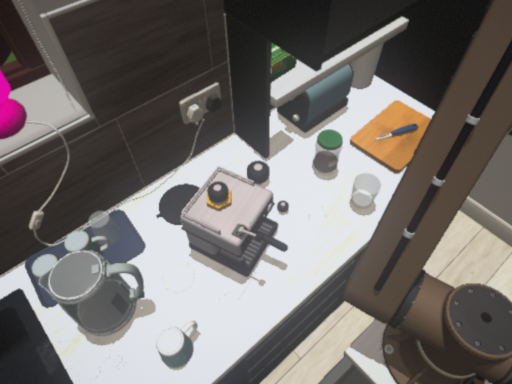

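The cap could be any of three dark round things in top view: the one on the maker's neck (215,163), a large loose ball or dome at (280,144), or a small one at (285,189). Going by the description, it's the one on the neck. I'll check that in a close crop.

```bash
python3 - <<'E'
from h import *
a=cv2.imread("pics/top0.png")[125:245,165:305]; b=cv2.imread("pics/side0.png")[155:275,165:305]
cv2.imwrite("pics/crop.png",cv2.resize(np.vstack([np.hstack([a,b])]),None,fx=2.85,fy=2.85,interpolation=cv2.INTER_CUBIC))
print(proj("top",[0,0,0]),proj("side",[0,0,0]))
print(onz("top",215,160,.233),tri(("top",215,163),("side",218,191)))
for p in((357,148),(368,212),(131,265)):print(p,onz("top",*p,.1))
E
```

```text
[331.92071114 380.23637195] [432.3821788  353.24823144]
[0.61525558 0.17362783 0.233     ] (array([0.6151301 , 0.17569711, 0.2143506 ]), np.float64(0.0009320395123531711))
(357, 148) [ 0.6073587 -0.2463689  0.1      ]
(368, 212) [ 0.41067349 -0.2154481   0.1       ]
(131, 265) [0.42271149 0.46394046 0.1       ]
```

View pics/crop.png

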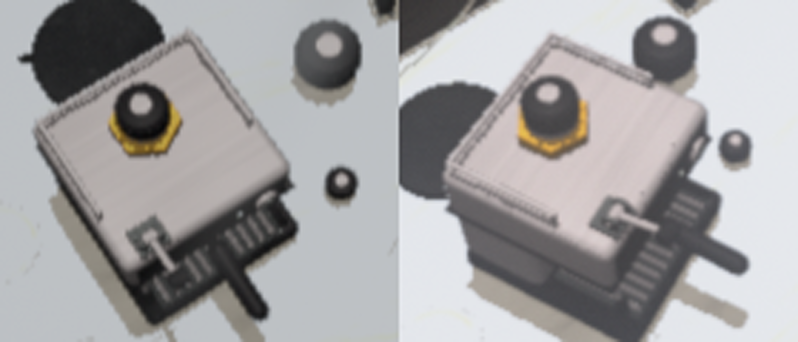

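The crop confirms the choice. The cap is the black knob on the brass nut, at about (215,163) in top and (218,192) in side. The other two (large at (280,144), small at (285,189)) stand on the counter. The steam lever is at the front left of the head, pivoting at about top (217,208). Next is the maker's yaw.

```bash
python3 - <<'E'
from h import *
T=lambda u,v:("top",165+u/2.85,125+v/2.85)
S=lambda u,v:("side",165+(u-399)/2.85,155+v/2.85)
ht,e=tri(T(260,312),S(743,264)); print("handle",ht,e)
n,e=tri(T(143,117),S(551,104)); print("cap",n,e)
d=n-ht; print("yaw handle",np.degrees(np.arctan2(d[1],d[0])),np.hypot(*d[:2]))
for nm,f,ps in(("top",T,[(40,124),(188,34),(252,124),(102,218)]),("side",S,[(447,168),(554,40),(652,78),(557,220)])):
    q=[onz(*f(*p),.197) for p in ps]
    for i,j in((0,1),(1,2),(0,3)):
        w=q[j]-q[i];print(nm,i,j,np.degrees(np.arctan2(w[1],w[0])),np.hypot(*w[:2]), ((q[i]+q[j])/2)[:2])
print("piv",tri(T(148,238),S(610,213)))
E
```

```text
handle [0.42525463 0.10850007 0.09154648] 0.00015647285842675563
cap [0.60525554 0.17830657 0.22298561] 0.005989547682284498
yaw handle 21.196887252251614 0.1930628743284738
top 0 1 -69.88538552358152 0.16815441157025768 [0.65864122 0.19486835]
top 1 2 -160.24432365871027 0.113143474843451 [0.63431324 0.09679749]
top 0 3 -160.0189608057607 0.11287008504372599 [0.57668916 0.25453303]
side 0 1 -71.65989340070102 0.1685629653242471 [0.65666166 0.20115883]
side 1 2 -157.21776224402853 0.10513132066754394 [0.63471676 0.10080339]
side 0 3 -159.0607810256142 0.11331528760944808 [0.57722593 0.26091111]
piv (array([0.49922479, 0.19935315, 0.1913805 ]), np.float64(0.0064422268660513085))
```

```bash
python3 - <<'E'
from h import *
ex=np.array([np.cos(np.radians(20)),np.sin(np.radians(20)),0]);piv=np.array([.5,.196,.192])
for th in(-.4,-.2,0,.2,.4,.6):
    p=piv-ex*.052*np.cos(th)+np.array([0,0,.052*np.sin(th)])
    print(th,p.round(3),((proj("top",p)-[165,125])*2.85).round(),((proj("side",p)-[165,155])*2.85+[399,0]).round())
for a,b in(((350,103),(298,70)),((288,118),(268,157)),((290,0),(232,8))): print(tri(("top",*a),("side",*b)))
for z in(.3,.5,.7): print(z,onz("top",345,105,z),onz("top",303,130,z),onz("side",236,30,z),onz("side",265,155,z),onz("side",345,38,z))
im=r.read_camera("top");g=cv2.cvtColor(im,cv2.COLOR_BGR2GRAY)
a=cv2.resize(im[185:235,200:260],None,fx=10,fy=10,interpolation=cv2.INTER_CUBIC)
cv2.imwrite("pics/lev.png",cv2.convertScaleAbs(a,alpha=1.8,beta=20))
E
```

```text
-0.4 [0.455 0.18  0.172] [178. 280.] [664. 246.]
-0.2 [0.452 0.179 0.182] [179. 280.] [667. 242.]
0 [0.451 0.178 0.192] [179. 279.] [668. 237.]
0.2 [0.452 0.179 0.202] [178. 275.] [667. 230.]
0.4 [0.455 0.18  0.212] [175. 269.] [664. 223.]
0.6 [0.46  0.181 0.221] [172. 262.] [659. 215.]
(array([ 0.6360958 , -0.15020398,  0.39898881]), np.float64(0.0582031545622976))
(array([ 0.74764678, -0.08845152,  0.05536864]), np.float64(0.05317777879905554))
(array([ 0.83027228, -0.06894541,  0.51843112]), np.float64(0.0024083840130336414))
0.3 [ 0.65577624 -0.18521374  0.3       ] [ 0.61325132 -0.06057032  0.3       ] [ 1.04033837 -0.23526689  0.3       ] [0.57137845 0.05452554 0.3       ] [ 0.77372839 -0.46930788  0.3       ]
0.5 [ 0.55727349 -0.11529321  0.5       ] [ 0.52305101 -0.0149848   0.5       ] [ 0.77692451 -0.03522668  0.5       ] [0.440595   0.17260717 0.5       ] [ 0.58571669 -0.20307662  0.5       ]
0.7 [ 0.45877074 -0.04537268  0.7       ] [0.4328507  0.03060071 0.7       ] [0.51351065 0.16481353 0.7       ] [0.30981155 0.2906888  0.7       ] [0.39770499 0.06315465 0.7       ]
```

View pics/lev.png

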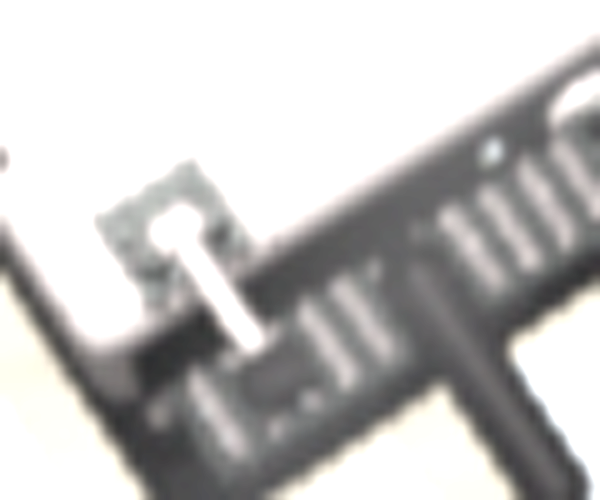

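The roller is at about top (227.5,223), so the lever is near 0 rad and the roller near (0.451, 0.178, 0.192). The maker's yaw is about 20°. I'll go around at short radius.

>>> {"op": "play_rows", "data": {"increments": [{"xyz": [0.148,0.385,0.153]},{"xyz": [0.148,0.385,0.153]},{"xyz": [0.148,0.385,0.153]},{"xyz": [0.148,0.385,0.153]},{"xyz": [0.148,0.385,0.153]},{"xyz": [0.148,0.385,0.153],"angular": [0,0,-0.01]},{"xyz": [0.398,0.8,0.153],"angular": [0,0,-0.01]},{"xyz": [0.398,0.8,0.153],"angular": [0,0,-0.01]},{"xyz": [0.398,0.8,0.153],"angular": [0,0,-0.01]},{"xyz": [0.398,0.8,0.153],"angular": [0,0,-0.01]},{"xyz": [0.398,0.8,0.153],"angular": [0,0,-0.01]},{"xyz": [0.398,0.8,0.153],"angular": [0,0,-0.01]}], "hand": 0.55, "newtons": 25}}

```text
invalid input at $.increments[0]: expected keys xyz, angular
```

>>> {"op": "play_rows", "data": {"increments": [{"xyz": [0.148,0.385,0.153],"angular": [0,0,-0.01]},{"xyz": [0.148,0.385,0.153],"angular": [0,0,-0.01]},{"xyz": [0.148,0.385,0.153],"angular": [0,0,-0.01]},{"xyz": [0.148,0.385,0.153],"angular": [0,0,-0.01]},{"xyz": [0.148,0.385,0.153],"angular": [0,0,-0.01]},{"xyz": [0.148,0.385,0.153],"angular": [0,0,-0.01]},{"xyz": [0.398,0.8,0.153],"angular": [0,0,-0.01]},{"xyz": [0.398,0.8,0.153],"angular": [0,0,-0.01]},{"xyz": [0.398,0.8,0.153],"angular": [0,0,-0.01]},{"xyz": [0.398,0.8,0.153],"angular": [0,0,-0.01]},{"xyz": [0.398,0.8,0.153],"angular": [0,0,-0.01]},{"xyz": [0.398,0.8,0.153],"angular": [0,0,-0.01]}], "hand": 0.55, "newtons": 25}}

```text
time: 1.35
ee_pos: [0.4709, -0.0987, 0.3399]
orientation: [0.0, 0.985, 0.173, -0.0]
ft_force: [0.5, -0.5, -0.8]
finger_gap: 0.0468
finger_force: 0.0
```

>>> {"op": "play_rows", "data": {"increments": [{"xyz": [-0.033,0.461,-0.08],"angular": [0,0,0]},{"xyz": [-0.033,0.461,-0.08],"angular": [0,0,0]},{"xyz": [-0.033,0.461,-0.08],"angular": [0,0,0]},{"xyz": [-0.033,0.461,-0.08],"angular": [0,0,0]},{"xyz": [-0.033,0.461,-0.08],"angular": [0,0,0]},{"xyz": [-0.033,0.461,-0.08],"angular": [0,0,0]},{"xyz": [-0.033,0.461,-0.133],"angular": [0,0,0]},{"xyz": [-0.033,0.461,-0.133],"angular": [0,0,0]},{"xyz": [-0.033,0.461,-0.133],"angular": [0,0,0]}]}}

```text
time: 2.25
ee_pos: [0.4503, 0.1755, 0.2604]
orientation: [0.0, 0.985, 0.173, -0.001]
ft_force: [0.5, 0.5, 0.5]
finger_gap: 0.0475
finger_force: 0.0
```

```bash
python3 - <<'E'
from h import *
a=r.read_camera("top")[175:245,190:270]; b=r.read_camera("side")[185:255,205:285]
cv2.imwrite("pics/c2.png",cv2.convertScaleAbs(cv2.resize(np.hstack([a,b]),None,fx=5,fy=5,interpolation=cv2.INTER_CUBIC),alpha=1.5,beta=15))
s=r.read_state();print(s["ee_pos"],s["joint_pos"])
for X in ([.451,.178,.192],s["ee_pos"]): print((proj("top",X)-[190,175])*5,(proj("side",X)-[205,185])*5+[400,0])
E
```

```text
[0.45080286 0.1753352  0.2613339 ] [ 2.34332890e-01  2.74899641e-01  1.87790971e+00 -1.53880096e-04
  9.87661436e-01  1.45899478e+00]
[190.07830611 238.95217332] [673.24652938 265.51798844]
[186.64198905 203.19527765] [677.19591946 188.29090591]
```

View pics/c2.png

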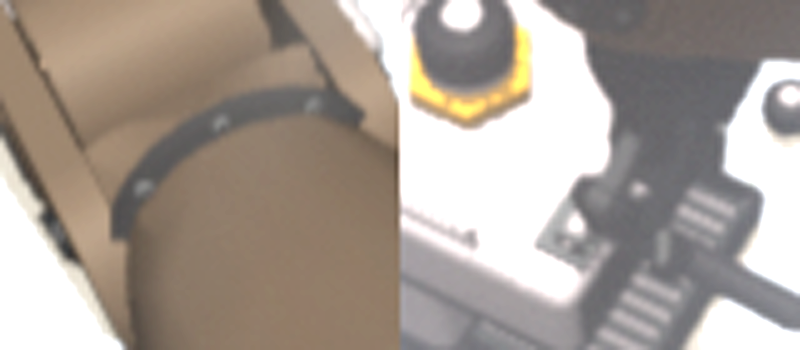

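The side crop shows the fingers straddling the lever end, near (660,250). I'll descend and pinch it.

>>> {"op": "play_rows", "data": {"increments": [{"xyz": [0,0,-0.03],"angular": [0,0,0]},{"xyz": [0,0,-0.06],"angular": [0,0,0]},{"xyz": [0,0,-0.08],"angular": [0,0,0]},{"xyz": [0,0,-0.1],"angular": [0,0,0]},{"xyz": [0,0,-0.117],"angular": [0,0,0]},{"xyz": [0,0,-0.117],"angular": [0,0,0]}]}}

```text
time: 2.95
ee_pos: [0.4502, 0.1754, 0.1898]
orientation: [0.0, 0.985, 0.172, -0.0]
ft_force: [-0.1, -0.2, -0.0]
finger_gap: 0.0476
finger_force: 0.0
```

>>> {"op": "play_rows", "data": {"increments": [{"xyz": [0,0,0],"angular": [0,0,0]},{"xyz": [0,0,0],"angular": [0,0,0]},{"xyz": [0,0,0],"angular": [0,0,0]},{"xyz": [0,0,0],"angular": [0,0,0]},{"xyz": [0,0,0],"angular": [0,0,0]},{"xyz": [0,0,0],"angular": [0,0,0]},{"xyz": [0,0,0],"angular": [0,0,0]},{"xyz": [0,0,0],"angular": [0,0,0]}], "hand": 0, "newtons": 25}}

```text
time: 3.75
ee_pos: [0.4495, 0.1778, 0.1908]
orientation: [-0.002, 0.985, 0.173, 0.0]
ft_force: [-6.1, 19.2, 0.4]
finger_gap: 0.0176
finger_force: 24.3
```

>>> {"op": "play_rows", "data": {"increments": [{"xyz": [-0.0015,0.005,0.0],"angular": [0,0,0]},{"xyz": [0,0.0056,0.017],"angular": [0,0,0]},{"xyz": [0.002,0.0065,0.026],"angular": [0,0,0]},{"xyz": [0.0048,0.0073,0.0337],"angular": [0,0,0]},{"xyz": [0.0085,0.009,0.042],"angular": [0,0,0]},{"xyz": [0.0126,0.0102,0.049],"angular": [0,0,0]},{"xyz": [0.018,0.012,0.056],"angular": [0,0,0]},{"xyz": [0.0231,0.014,0.0622],"angular": [0,0,0]},{"xyz": [0.03,0.016,0.068],"angular": [0,0,0]},{"xyz": [0.0358,0.0186,0.073],"angular": [0,0,0]},{"xyz": [0.0442,0.0217,0.078],"angular": [0,0,0]},{"xyz": [0.0442,0.0217,0.078],"angular": [0,0,0]}]}}

```text
time: 4.95
ee_pos: [0.4773, 0.189, 0.2374]
orientation: [0.0, 0.985, 0.173, 0.0]
ft_force: [-0.0, -5.3, -1.3]
finger_gap: 0.0173
finger_force: 25.3
```

```bash
python3 - <<'E'
from h import *
b=r.read_camera("side")[170:250,205:295]
cv2.imwrite("pics/c3.png",cv2.convertScaleAbs(cv2.resize(b,None,fx=7,fy=7,interpolation=cv2.INTER_CUBIC),alpha=1.8,beta=20))
s=r.read_state();print(s["ee_pos"],s["joint_pos"],s["ft_force"])
E
```

```text
[0.4772966  0.18894892 0.23740807] [ 2.48412360e-01  3.45645742e-01  1.84290132e+00 -5.24425657e-04
  9.52145368e-01  1.47204569e+00] [ 1.98644717 -5.12520258 -2.98027802]
```

View pics/c3.png

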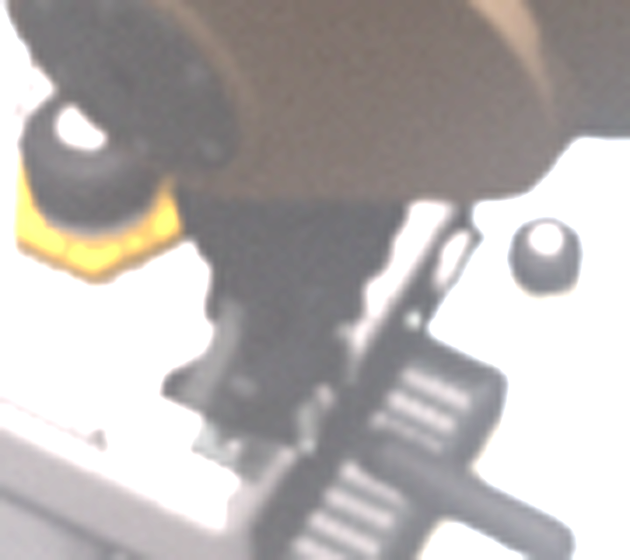

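The lever is up at about 1.1 rad: gap 17 mm, grip 25 N, low forces. Now I'll release and rise.

>>> {"op": "play_rows", "data": {"increments": [{"xyz": [0,0,0],"angular": [0,0,0]},{"xyz": [0,0,0],"angular": [0,0,0]},{"xyz": [0,0,0],"angular": [0,0,0]},{"xyz": [0,0,0],"angular": [0,0,0]},{"xyz": [0,0,0],"angular": [0,0,0]},{"xyz": [0,0,0.03],"angular": [0,0,0]},{"xyz": [0,0,0.08],"angular": [0,0,0]},{"xyz": [0,0,0.15],"angular": [0,0,0]},{"xyz": [0,0,0.15],"angular": [0,0,0]}], "hand": 0.55}}

```text
time: 5.9
ee_pos: [0.478, 0.1894, 0.3317]
orientation: [-0.0, 0.985, 0.173, 0.004]
ft_force: [1.1, -0.1, -0.3]
finger_gap: 0.0467
finger_force: 0.0
```

>>> {"op": "play_rows", "data": {"increments": [{"xyz": [0.229,-0.022,0],"angular": [0,0,0.478]},{"xyz": [0.229,-0.022,0],"angular": [0,0,0.478]},{"xyz": [0.229,-0.022,0],"angular": [0,0,0.478]},{"xyz": [0.229,-0.022,0],"angular": [0,0,0.478]},{"xyz": [0.229,-0.022,0],"angular": [0,0,0.478]},{"xyz": [0.229,-0.022,0],"angular": [0,0,0.478]},{"xyz": [0.229,-0.022,0],"angular": [0,0,0.478]},{"xyz": [0.229,-0.022,0],"angular": [0,0,0.478]},{"xyz": [0.229,-0.022,0],"angular": [0,0,0.478]},{"xyz": [0.229,-0.022,0],"angular": [0,0,0.478]},{"xyz": [0.229,-0.022,0],"angular": [0,0,0.478]},{"xyz": [0.229,-0.022,0],"angular": [0,0,0.478]}], "hand": 0.95}}

```text
time: 7.1
ee_pos: [0.614, 0.1757, 0.3266]
orientation: [-0.0, 0.604, 0.797, -0.0]
ft_force: [-0.2, 0.0, 0.5]
finger_gap: 0.0812
finger_force: 0.0
```

```bash
python3 - <<'E'
from h import *
s=r.read_state();print(s["ee_pos"],s["orientation"],s["joint_pos"],s["finger_gap"])
b=r.read_camera("side")[160:250,190:280]
cv2.imwrite("pics/c4.png",cv2.convertScaleAbs(cv2.resize(b,None,fx=6.5,fy=6.5,interpolation=cv2.INTER_CUBIC),alpha=1.6,beta=20))
for z in(.218,.32):print((proj("side",[.615,.1755,z])-[190,160])*6.5)
E
```

```text
[0.61403046 0.17573002 0.32655846] [-1.08841951e-04  6.03962119e-01  7.97013009e-01 -9.73484487e-05] [ 1.75364859e-01  4.48768410e-01  1.41677998e+00  2.86799310e-05
  1.27633502e+00 -9.85137569e-02] 0.08122421173202844
[182.80401876 196.49910096]
[156.32684923  29.54060879]
```

View pics/c4.png

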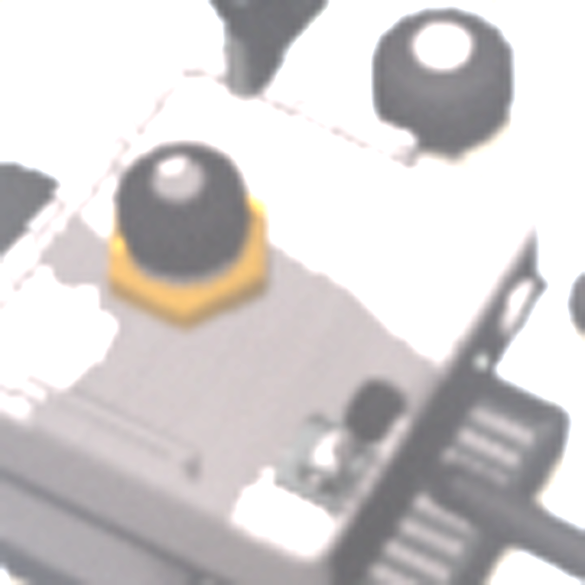

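The side crop shows the roller raised at (375,410) and the cap still on its neck at (183,205), which matches the estimate. I'll descend and grip the cap.

>>> {"op": "play_rows", "data": {"increments": [{"xyz": [0.001,0,-0.06],"angular": [0,0,0]},{"xyz": [0.001,0,-0.11],"angular": [0,0,0]},{"xyz": [0.001,0,-0.14],"angular": [0,0,0]},{"xyz": [0.001,0,-0.16],"angular": [0,0,0]},{"xyz": [0.001,0,-0.178],"angular": [0,0,0]},{"xyz": [0.001,0,-0.178],"angular": [0,0,0]}]}}

```text
time: 7.75
ee_pos: [0.6145, 0.1757, 0.2191]
orientation: [-0.0, 0.603, 0.798, -0.0]
ft_force: [0.1, 0.1, -0.1]
finger_gap: 0.0811
finger_force: 0.0
```

>>> {"op": "play_rows", "data": {"increments": [{"xyz": [0,0,0],"angular": [0,0,0]},{"xyz": [0,0,0],"angular": [0,0,0]},{"xyz": [0,0,0],"angular": [0,0,0]},{"xyz": [0,0,0],"angular": [0,0,0]},{"xyz": [0,0,0],"angular": [0,0,0]},{"xyz": [0,0,0],"angular": [0,0,0]},{"xyz": [0,0,0],"angular": [0,0,0]},{"xyz": [0,0,0],"angular": [0,0,0]}], "hand": 0, "newtons": 40}}

```text
time: 8.55
ee_pos: [0.615, 0.1758, 0.2213]
orientation: [0.001, 0.602, 0.798, 0.001]
ft_force: [-1.3, -0.6, 5.5]
finger_gap: 0.051
finger_force: 41.5
```

```bash
python3 -c "
from h import *
s=r.read_state();print(s['ee_pos'],s['ft_force'],s['torque'],s['finger_gap'],s['joint_pos'])"
```

```text
[0.6149778  0.17576644 0.22133725] [-1.28725397 -0.56266086  5.50903659] [-0.0716918   0.26678307 -0.03303479] 0.051039502662565614 [ 1.75177148e-01  5.37147087e-01  1.55276837e+00 -1.67780434e-05
  1.04970295e+00 -1.02931700e-01]
```

Centred, gap 51 mm. I'll try counter-clockwise by 18° first and watch the torque.

>>> {"op": "play_rows", "data": {"increments": [{"xyz": [0,0,0],"angular": [0,0,0.02]},{"xyz": [0,0,0],"angular": [0,0,0.04]},{"xyz": [0,0,0],"angular": [0,0,0.06]},{"xyz": [0,0,0],"angular": [0,0,0.08]},{"xyz": [0,0,0],"angular": [0,0,0.1]},{"xyz": [0,0,0],"angular": [0,0,0.1]}]}}

```text
time: 9.15
ee_pos: [0.6152, 0.1758, 0.2214]
orientation: [0.001, 0.469, 0.883, 0.001]
ft_force: [-0.5, -0.7, 5.2]
finger_gap: 0.0509
finger_force: 41.7
```

```bash
python3 -c "
from h import *
s=r.read_state();print(s['ee_pos'],s['ft_force'],s['torque'],s['finger_gap'],s['joint_pos'][5],s['orientation'],s['effort'][5])"
```

```text
[0.61520568 0.17580258 0.22135191] [-0.45707017 -0.68789969  5.2406991 ] [-0.01046114  0.00199081  0.02496139] 0.05090875455328874 -0.4193468972271641 [9.96751713e-04 4.68987275e-01 8.83204015e-01 7.81691766e-04] -0.7051439769566059
```

>>> {"op": "play_rows", "data": {"increments": [{"xyz": [0,0,0],"angular": [0,0,0.03]},{"xyz": [0,0,0],"angular": [0,0,0.06]},{"xyz": [0,0,0],"angular": [0,0,0.1]}]}}

```text
time: 9.45
ee_pos: [0.6152, 0.1759, 0.2213]
orientation: [0.001, 0.324, 0.946, 0.001]
ft_force: [-1.2, 0.1, 6.4]
finger_gap: 0.0507
finger_force: 41.7
```

```bash
python3 -c "
from h import *
s=r.read_state();print(s['ee_pos'],s['ft_force'],s['torque'],s['joint_pos'][5],s['qvel'][5],s['effort'][5])"
```

```text
[0.61519754 0.17586712 0.22133647] [-1.1797272   0.1345704   6.35275471] [ 0.10051561 -0.00647855 -0.05288465] -0.7353186332265969 -1.2768649364205868 2.408652752637863
```

>>> {"op": "play_rows", "data": {"increments": [{"xyz": [0,0,0],"angular": [0,0,0]},{"xyz": [0,0,0],"angular": [0,0,0]}]}}

```text
time: 9.65
ee_pos: [0.6152, 0.1758, 0.2213]
orientation: [0.001, 0.326, 0.945, 0.001]
ft_force: [-0.2, -0.3, 5.2]
finger_gap: 0.051
finger_force: 41.7
```

```bash
python3 -c "
from h import *
s=r.read_state();print(s['ee_pos'],s['ft_force'],s['torque'],s['joint_pos'][5],s['qvel'][5],s['effort'][5])"
```

```text
[0.61518372 0.17583725 0.22132801] [-0.22152692 -0.25345858  5.23712371] [0.0361501  0.01900316 0.05927517] -0.7316670240469358 0.007540521253873284 -0.07547934539616108
```

There's no resistance at 36°, so counter-clockwise opens it. I'll continue to about 70°, then test the lift.

>>> {"op": "play_rows", "data": {"increments": [{"xyz": [0,0,0],"angular": [0,0,0.04]},{"xyz": [0,0,0],"angular": [0,0,0.08]},{"xyz": [0,0,0],"angular": [0,0,0.12]},{"xyz": [0,0,0],"angular": [0,0,0.16]},{"xyz": [0,0,0],"angular": [0,0,0.19]},{"xyz": [0,0,0],"angular": [0,0,0.19]},{"xyz": [0,0,0.005],"angular": [0,0,0.19]},{"xyz": [0,0,0.01],"angular": [0,0,0.19]},{"xyz": [0,0,0.01],"angular": [0,0,0.19]}]}}

```text
time: 10.55
ee_pos: [0.6147, 0.1757, 0.2264]
orientation: [0.0, 0.034, 0.999, 0.0]
ft_force: [-1.5, 1.0, -2.2]
finger_gap: 0.0507
finger_force: 41.9
```

```bash
python3 -c "
from h import *
s=r.read_state();print(s['ee_pos'],s['ft_force'],s['torque'],s['joint_pos'][5])"
```

```text
[0.61468908 0.17569987 0.22640281] [-1.46850808  1.00981525 -2.17150201] [ 0.02677876 -0.07466348  0.0015297 ] -1.3277154522228682
```

It rose 5 mm with only the cap's weight showing, so it's free. I'll lift it straight up.

>>> {"op": "play_rows", "data": {"increments": [{"xyz": [0,0,0.01],"angular": [0,0,0]},{"xyz": [0,0,0.025],"angular": [0,0,0]},{"xyz": [0,0,0.045],"angular": [0,0,0]},{"xyz": [0,0,0.065],"angular": [0,0,0]},{"xyz": [0,0,0.085],"angular": [0,0,0]},{"xyz": [0,0,0.105],"angular": [0,0,0]},{"xyz": [0,0,0.125],"angular": [0,0,0]},{"xyz": [0,0,0.14],"angular": [0,0,0]},{"xyz": [0,0,0.15],"angular": [0,0,0]},{"xyz": [0,0,0.15],"angular": [0,0,0]},{"xyz": [0,0,0.15],"angular": [0,0,0]},{"xyz": [0,0,0.15],"angular": [0,0,0]}]}}

```text
time: 11.75
ee_pos: [0.6145, 0.1757, 0.3155]
orientation: [-0.0, 0.034, 0.999, -0.0]
ft_force: [0.5, -0.1, -1.9]
finger_gap: 0.0507
finger_force: 41.9
```

```bash
python3 - <<'E'
from h import *
s=r.read_state();print(s["ee_pos"],s["ft_force"],s["finger_gap"],s["finger_force"])
b=r.read_camera("side")[150:250,190:290]
cv2.imwrite("pics/c5.png",cv2.convertScaleAbs(cv2.resize(b,None,fx=6,fy=6,interpolation=cv2.INTER_CUBIC),alpha=1.6,beta=20))
E
```

```text
[0.61454414 0.17569196 0.31550587] [ 0.5046442  -0.08111256 -1.94517387] 0.05073887314905043 41.93297803401947
```

View pics/c5.png

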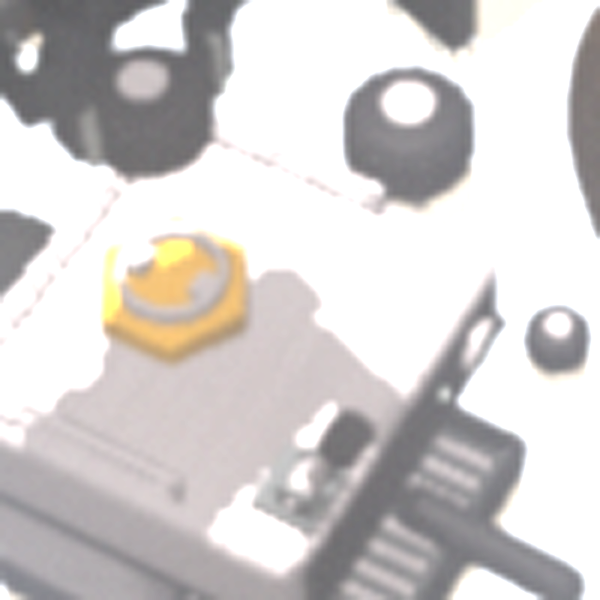

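The crop shows the cap upright in the fingers at (145,110), the open neck at (175,280), and the roller still raised at (348,437). The cap has risen about 94 mm. I'm handing it in.

```bash
python3 -c "
from workcell import r
print(r.close_job())"
```

```text
the job is handed in; nothing more can be done
None
```

The job is handed in (no verdict was returned): the steam lever is up at about 1.1 rad, and the cap, which opened counter-clockwise on the first try so clockwise wasn't needed, is held upright about 9 cm above its neck; no move went near the beaker, mug or jar.

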